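Ready the filament dryer for a drying cycle

TASK

Get the filament dryer ready for a cycle: lift the loose caps off the desiccant canisters and set each one, grip up, in a recess of the plywood tray, and push every rubber plug that stands on the table fully home, upright, into a feed port of the dryer (any free recess, any free port, in any order). Only when all of that is done, turn the timer dial clockwise until its white line points at the white preset tab. Leave the other things on the bench where they are.

Things in the scene. Friction and masses are not known exactly. Their poses are not given: they have to be found in the camera images.
- plug0: one of 2 or 3 alike dark rubber plugs, 90 g, 64 mm tall, standing on the small end: tapered foot (38 mm across at the bottom, 45 mm at 30 mm up), flange 60 mm across (30 to 36 mm up), upright round grip 25 mm across (36 to 64 mm up). Origin: centre of the underside, z up through the grip
- plug1: one of 2 or 3 alike dark rubber plugs, 90 g, 64 mm tall, standing on the small end: tapered foot (38 mm across at the bottom, 45 mm at 30 mm up), flange 60 mm across (30 to 36 mm up), upright round grip 25 mm across (36 to 64 mm up). Origin: centre of the underside, z up through the grip
- plug2: one of 2 or 3 alike dark rubber plugs, 90 g, 64 mm tall, standing on the small end: tapered foot (38 mm across at the bottom, 45 mm at 30 mm up), flange 60 mm across (30 to 36 mm up), upright round grip 25 mm across (36 to 64 mm up). Origin: centre of the underside, z up through the grip
- port0 (a point): centre of the mouth (rim level, 134 mm above the table) of a feed port: one of three in a row, 85 mm apart, 55 mm behind the front edge of the low white dryer box (240 x 270 x 100 mm high, fixed). Grey collar 64 mm across outside, 50 mm inside, 34 mm deep, open. A plug is home with its flange on the rim, its origin 30 mm below this point
- port1 (a point): centre of the mouth (rim level, 134 mm above the table) of a feed port: one of three in a row, 85 mm apart, 55 mm behind the front edge of the low white dryer box (240 x 270 x 100 mm high, fixed). Grey collar 64 mm across outside, 50 mm inside, 34 mm deep, open. A plug is home with its flange on the rim, its origin 30 mm below this point
- port2 (a point): centre of the mouth (rim level, 134 mm above the table) of a feed port: one of three in a row, 85 mm apart, 55 mm behind the front edge of the low white dryer box (240 x 270 x 100 mm high, fixed). Grey collar 64 mm across outside, 50 mm inside, 34 mm deep, open. A plug is home with its flange on the rim, its origin 30 mm below this point
- cap0: one of 2 or 3 alike grey loose caps, 60 mm across, 50 g: skirt and top 17 mm high (hollow below: 12 mm deep, 53 mm inside), then an upright round grip 22 mm across (17 to 43 mm up). Origin: centre of the open lower rim, z up through the grip. Sits 103 mm above the table over the neck of one of three fixed white canisters (62 mm across, 80 mm apart); off when raised 15 mm
- cap1: one of 2 or 3 alike grey loose caps, 60 mm across, 50 g: skirt and top 17 mm high (hollow below: 12 mm deep, 53 mm inside), then an upright round grip 22 mm across (17 to 43 mm up). Origin: centre of the open lower rim, z up through the grip. Sits 103 mm above the table over the neck of one of three fixed white canisters (62 mm across, 80 mm apart); off when raised 15 mm
- cap2: one of 2 or 3 alike grey loose caps, 60 mm across, 50 g: skirt and top 17 mm high (hollow below: 12 mm deep, 53 mm inside), then an upright round grip 22 mm across (17 to 43 mm up). Origin: centre of the open lower rim, z up through the grip. Sits 103 mm above the table over the neck of one of three fixed white canisters (62 mm across, 80 mm apart); off when raised 15 mm
- tray_hole0 (a point): centre of the mouth (level with the tray's top, 18 mm above the table) of one of the four round recesses in the fixed square plywood tray (164 mm): 70 mm across, 9 mm deep, 78 mm apart, empty at the start. A cap standing in it has its origin 9 mm below this point
- tray_hole1 (a point): centre of the mouth (level with the tray's top, 18 mm above the table) of one of the four round recesses in the fixed square plywood tray (164 mm): 70 mm across, 9 mm deep, 78 mm apart, empty at the start. A cap standing in it has its origin 9 mm below this point
- tray_hole2 (a point): centre of the mouth (level with the tray's top, 18 mm above the table) of one of the four round recesses in the fixed square plywood tray (164 mm): 70 mm across, 9 mm deep, 78 mm apart, empty at the start. A cap standing in it has its origin 9 mm below this point
- tray_hole3 (a point): centre of the mouth (level with the tray's top, 18 mm above the table) of one of the four round recesses in the fixed square plywood tray (164 mm): 70 mm across, 9 mm deep, 78 mm apart, empty at the start. A cap standing in it has its origin 9 mm below this point
- dial (a joint): angle (rad) of the timer dial on the fixed white control box (150 x 150 x 50 mm high); grows as the dial turns clockwise seen from above; stops at 0 and 5.0; light friction (about 0.05 N m), stays where it is left
- dial_grip (a point): on the dial's upright axis, at the height to grip (87 mm above the table). The dial is a black disc 64 mm across with an upright bar grip on it, 61 mm long, 14 mm thick, its top 94 and its foot 62 mm above the table; the bar runs along the line from this point to dial_pointer
- dial_pointer (a point): the point 45 mm out from the dial's axis in the direction of the white line on one end of the bar; it turns with the dial, 64 mm above the table
- dial_mark (a point): the point 45 mm out from the dial's axis at the inner end of the white raised preset tab (14 x 7 x 6 mm), which is fixed on the black face beside the dial; in each start it stands elsewhere, 1.1 to 3.4 rad clockwise from the pointer
- screwdriver: screwdriver lying on the table; not part of the job, to be left where it is. Origin at the underside's centre or on its long axis
- scraper: 140 mm metal print scraper lying on the table; not part of the job, to be left where it is. Origin at the underside's centre or on its long axis
- bracket: orange printed angle bracket, 60 x 50 x 56 mm high; not part of the job, to be left where it is. Origin at the underside's centre or on its long axis
- mug: white mug, 80 mm across, 90 mm tall; not part of the job, to be left where it is. Origin at the underside's centre or on its long axis
- supply: bare metal power supply, 220 x 50 x 46 mm; not part of the job, to be left where it is. Origin at the underside's centre or on its long axis
Mind the look-alikes: they are no part of the job. Leave any green or turquoise look-alike of the plug2 alone.

How it is judged:
On the way, in this order (a step that is already met when the one before it is completed fails the run):
1. every cap present lies in a tray recess and every plug present is home in a port (((horizontal distance between plug0 and port0 below 0.006 m and z of plug0 in the frame of port0 below -0.0265 m) or (horizontal distance between plug0 and port1 below 0.006 m and z of plug0 in the frame of port1 below -0.0265 m) or (horizontal distance between plug0 and port2 below 0.006 m and z of plug0 in the frame of port2 below -0.0265 m)) and angle between each of plug0, plug1, plug2, cap0, cap1, cap2's own z axis and vertical below 0.08 rad and ((horizontal distance between plug1 and port0 below 0.006 m and z of plug1 in the frame of port0 below -0.0265 m) or (horizontal distance between plug1 and port1 below 0.006 m and z of plug1 in the frame of port1 below -0.0265 m) or (horizontal distance between plug1 and port2 below 0.006 m and z of plug1 in the frame of port2 below -0.0265 m)) and ((horizontal distance between plug2 and port0 below 0.006 m and z of plug2 in the frame of port0 below -0.0265 m) or (horizontal distance between plug2 and port1 below 0.006 m and z of plug2 in the frame of port1 below -0.0265 m) or (horizontal distance between plug2 and port2 below 0.006 m and z of plug2 in the frame of port2 below -0.0265 m)) and ((horizontal distance between cap0 and tray_hole0 below 0.008 m and z of cap0 in the frame of tray_hole0 below -0.006 m) or (horizontal distance between cap0 and tray_hole1 below 0.008 m and z of cap0 in the frame of tray_hole1 below -0.006 m) or (horizontal distance between cap0 and tray_hole2 below 0.008 m and z of cap0 in the frame of tray_hole2 below -0.006 m) or (horizontal distance between cap0 and tray_hole3 below 0.008 m and z of cap0 in the frame of tray_hole3 below -0.006 m)) and ((horizontal distance between cap1 and tray_hole0 below 0.008 m and z of cap1 in the frame of tray_hole0 below -0.006 m) or (horizontal distance between cap1 and tray_hole1 below 0.008 m and z of cap1 in the frame of tray_hole1 below -0.006 m) or (horizontal distance between cap1 and tray_hole2 below 0.008 m and z of cap1 in the frame of tray_hole2 below -0.006 m) or (horizontal distance between cap1 and tray_hole3 below 0.008 m and z of cap1 in the frame of tray_hole3 below -0.006 m)) and ((horizontal distance between cap2 and tray_hole0 below 0.008 m and z of cap2 in the frame of tray_hole0 below -0.006 m) or (horizontal distance between cap2 and tray_hole1 below 0.008 m and z of cap2 in the frame of tray_hole1 below -0.006 m) or (horizontal distance between cap2 and tray_hole2 below 0.008 m and z of cap2 in the frame of tray_hole2 below -0.006 m) or (horizontal distance between cap2 and tray_hole3 below 0.008 m and z of cap2 in the frame of tray_hole3 below -0.006 m))), for 0.2 s.
2. the dial's line points at the preset tab (horizontal distance between dial_pointer and dial_mark below 0.005 m), for 0.3 s.
At the end, for the whole second after the job is handed in: each cap present stands grip up in a recess (8 mm of centre, rim 6 mm or more below the tray top), each plug present is upright in a port (6 mm of its axis, foot 26.5 mm or more below the rim), the dial pointer is within 5 mm (6 degrees) of the mark, all at rest (all of step 1 and horizontal distance between dial_pointer and dial_mark below 0.005 m and velocity of joint dial between -0.05 and 0.05 rad/s and linear speed of each of plug0, plug1, plug2, cap0, cap1, cap2 below 0.03 m/s); the robot touches nothing.
It fails at once if a bystander is moved more than 40 mm (distance of any of screwdriver, scraper, bracket, mug, supply from where it was at the start of the episode above 0.04 m).
Of plug0, plug1, plug2 only 2 to 3 are there at a start; the rules pass over those that are not, and their reading is None.
Of cap0, cap1, cap2 only 2 to 3 are there at a start; the rules pass over those that are not, and their reading is None.
At some moment in a run one of plug0, plug1, plug2 may be knocked a few centimetres aside while the robot is not near it.
It also fails if it takes over 200 s, if anything falls off the work surface, if the arm or the gripper's body presses on something with over 40 N, if the wrist force passes 120 N, or if a joint passes its speed limit or range.

ROBOT

A 6-joint arm with a two-finger parallel gripper is mounted at the origin on the work surface. World frame = base frame: x ahead of the robot, y to its left, z up, the work surface at z = 0. Lengths are in m, angles in rad, forces in N, time in s.
With the tool pointing down it reaches from about 0.25 to 0.85 m from the base axis. Payload 12.5 kg.
Tool frame: the origin (TCP) lies between the finger pads; the fingertips stand 19 mm ahead of it and the grasp point (between the pads) is the TCP; z points along the fingers, y is the line along which they close (so a half turn about z gives the same grasp; the last joint's range is limited). The gripper opens to 93 mm and grips with 3 to 60 N. Pads are 15 mm wide; open, the fingers measure 128 mm over their backs; the gripper's body (75 mm by 188 mm) begins 65 mm behind the grasp point.
Start: joints at [-1.314, 0.351, 1.652, -0, 1.139, -0.085], TCP at [0.184, -0.518, 0.238] pointing down, gripper open.
Joint ranges: [-2.75, 2.75], [-0.79, 2.1], [0.01, 2.65], [-1.57, 4.71], [0.07, 3.14], [-2.87, 2.87]. Speed limits (rad/s): [2.22, 2.22, 2.79, 3.14, 3.14, 3.14].

INTERFACE

Orientations are given as a rotation vector (axis times angle).
In Python, from rig import manip, read_camera, order gives the robot as it stands.
- The arm moves only by the tool apply_moves, never from a script. Its argument "commands" is a list of rows, each a list of 5 numbers: the opening, from -1 (shut) to 1 (fully open), then the shift along the tool's x, y, z in cm, then the turn about the tool's z in degrees. In form: [[hand, dx, dy, dz, turn], ...]. A call has 1 to 10 rows; each row shifts and turns the commanded pose from where the row before left it, along the tool's axes as they then stand; what a row does not reach is not made up. A row lasts 1/10 s, in which the tool goes at most 50 mm and 8.59 degrees, less where a joint would pass 70% of its speed; a pose out of reach is approached as far as the arm can. A call is refused whole if a number of a shift passes 5 or a number of a turn 8.59, either way. A call with a gripper value outside its range is refused whole. The fingers move at their own pace and stop on an object; "force" is the grip in N (left out, the last holds). Time passes only in rows, so rows that do not move let the fingers close. It gives the time, the measured TCP pose, the force, the opening and the grip force at its end, in the units of the state.
- manip.get_obs(): the state, without advancing time (a new reading comes with each control period).
- read_camera(name): name is "scene" or "top" or "wrist"; returns a dict with "color" (420x560x3 uint8, blue, green, red), "camera_matrix" (3x3 intrinsics, pixels), "R" (3x3) and "t" (3): a world point X has camera coordinates R X + t; the wrist camera has in their place "hand_eye" (4x4, takes a point from camera to tool coordinates, whose origin is the TCP and whose axes are the flange's). Camera axes: x right, y down, z forward; pixel columns grow to the right and rows downward; lengths in m; the calibration is good to about 2 mm. A picture is of the moment at which its call begins: read the wrist's pose just before it. There is no depth.
- order.finish_job(): hands the job in; it is judged then, once.
The state is a dict: "time": time; "joint_positions": joint angles; "dq": joint speeds; "effort": joint torques, N m; "eef_pos": TCP position; "orientation": TCP orientation; "force": force on the tool from outside, world axes, zero at the start; "moment": the same for the moment, N m; "grip_width": finger opening in m; "gripper_force": force on a finger pad.
Only numpy, scipy, OpenCV 4.12 (cv2) and the standard library are available. Lean on these libraries where they do the work, as an engineer would, in place of code of your own. Each camera call takes 0.05 s, during which the arm holds its last target. There are 200 camera calls.

## Working session

There is one attempt and no reset: what is moved stays moved. The work goes in short steps, Python scripts to look and compute and a tool call to move; the robot and the scene stay as the last step left them, time stands still between calls to the robot, and variables do not carry over. Pictures are saved under pics/ and viewed, at most 14 in all, crops included, and the job is handed in when it is done.

Besides the shell and the picture viewer there is one more tool, called after "Call:" by a JSON object that holds its "method" and its "body". apply_moves: Moves the arm, as the interface text tells. Its arguments: {"type":"object","properties":{"commands":{"type":"array","items":{"type":"array","items":{"type":"number"}}},"force":{"type":"number"}},"required":["commands"]}

```bash
mkdir -p pics; ls
python3 - <<'E'
from rig import manip, read_camera
import cv2, numpy as np
o=manip.get_obs(); print({k:np.round(v,3).tolist() for k,v in o.items()})
for n in("top","scene"):
    d=read_camera(n); cv2.imwrite(f"pics/{n}0.png",cv2.resize(d["color"],(800,600),interpolation=cv2.INTER_CUBIC))
    print(n,d["camera_matrix"].round(2).tolist(),d["R"].round(4).tolist(),d["t"].round(4).tolist())
print(read_camera("wrist")["hand_eye"].round(4).tolist())
E
```

```text
pics
{'time': 0.0, 'joint_positions': [-1.314, 0.351, 1.652, -0.0, 1.139, -0.085], 'dq': [-0.001, 0.001, -0.0, -0.001, -0.001, 0.001], 'effort': [-0.003, -49.733, -28.525, 0.07, 0.026, -0.0], 'eef_pos': [0.184, -0.518, 0.237], 'orientation': [-3.095, -0.534, 0.0], 'force': [-0.072, -0.665, -0.931], 'moment': [0.037, -0.053, -0.03], 'gripper_force': 0.0, 'grip_width': 0.093}
top [[380.8, 0.0, 277.61], [0.0, 380.8, 209.04], [0.0, 0.0, 1.0]] [[-0.021, -0.9997, 0.0161], [-0.9922, 0.0188, -0.1231], [0.1228, -0.0186, -0.9923]] [-0.005, 0.4077, 1.3781]
scene [[503.71, 0.0, 282.91], [0.0, 503.71, 202.06], [0.0, 0.0, 1.0]] [[-0.5032, 0.8641, 0.0086], [0.5154, 0.308, -0.7997], [-0.6937, -0.398, -0.6004]] [0.2075, -0.1302, 1.7737]
[[0.0006, -0.9687, -0.2482, 0.068], [1.0, 0.0009, -0.0012, -0.0006], [0.0014, -0.2482, 0.9687, -0.1477], [0.0, 0.0, 0.0, 1.0]]
```

View pics/top0.png

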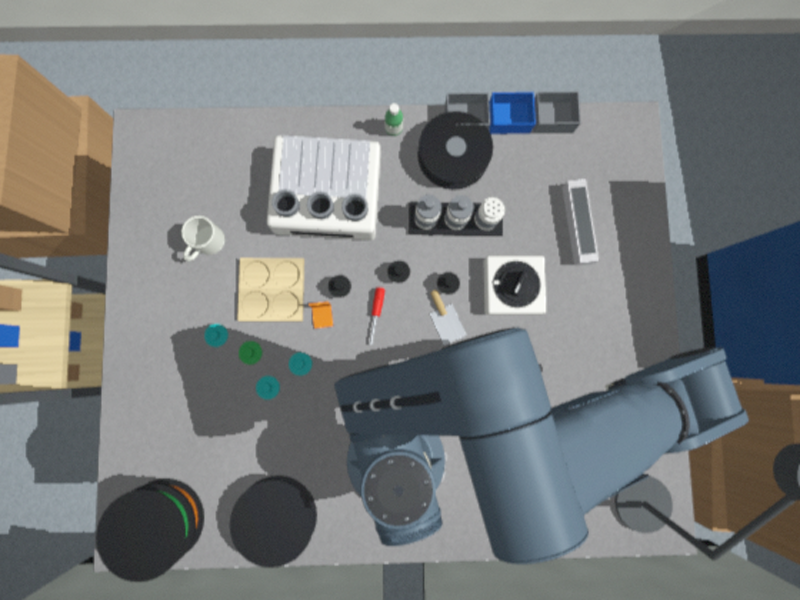

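View pics/scene0.png

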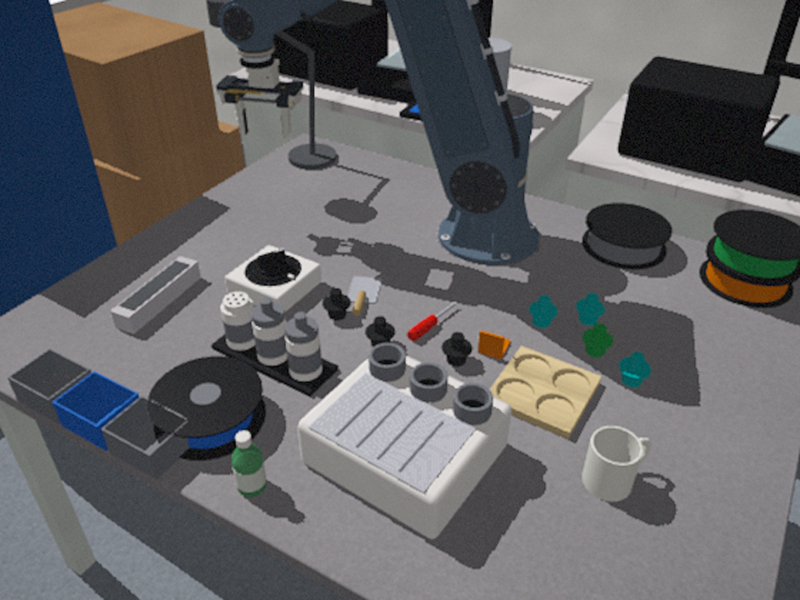

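```bash
cat > h.py <<'E'
from rig import manip, read_camera
import cv2, numpy as np
from scipy.spatial.transform import Rotation as Ro
def cam(n):
    if n=="wrist":
        o=manip.get_obs(); d=read_camera(n); H=d["hand_eye"]
        Rt=Ro.from_rotvec(o["orientation"]).as_matrix(); p=np.array(o["eef_pos"])
        Rwc=Rt@H[:3,:3]; C=p+Rt@H[:3,3]
    else:
        d=read_camera(n); Rwc=d["R"].T; C=-Rwc@d["t"]
    return d["color"],d["camera_matrix"],Rwc,C
def bp(c,u,v,z):
    _,K,R,C=c; r=R@np.linalg.solve(K,[u,v,1.]); return C+r*(z-C[2])/r[2]
def pj(c,X):
    _,K,R,C=c; q=K@(R.T@(np.asarray(X)-C)); return q[:2]/q[2]
def tool():
    o=manip.get_obs(); R=Ro.from_rotvec(o["orientation"]).as_matrix(); return np.array(o["eef_pos"]),R
def go(x,y,z,axis=None):
    """shift in tool axes (cm) to a world target, turn (deg) so tool y lies along 'axis' (world angle)"""
    p,R=tool(); d=R.T@(np.array([x,y,z])-p)*100
    t=None
    if axis is not None:
        a=np.arctan2(R[1,1],R[0,1]); t=-np.degrees((axis-a+np.pi/2)%np.pi-np.pi/2)
    print("pos",p.round(4),"yaw_y",np.degrees(np.arctan2(R[1,1],R[0,1])).round(2),"tilt",R[:,2].round(3),"shift cm",d.round(2),"turn",t, "j",np.round(manip.get_obs()["joint_positions"],2))
E
python3 - <<'E'
from h import *
c=cam("top")
print("C",c[3])
for n,u,v,z in [("plugA",339,286,.05),("plugB",398,271,.05),("plugC",448,283,.05),("cap1",428,203,.146),("cap2",459,203,.146),("shak",491,208,.12),("port",286,204,.134),("port",320,205,.134),("port",355,206,.134),
 ("h",257,273,.018),("h",287,274,.018),("h",256,303,.018),("h",286,303,.018),("dial",517,283,.08)]:
    print(n,bp(c,u*.7,v*.7,z).round(3))
cv2.imwrite("pics/top_crop.png",cv2.resize(c[0][85:240,150:400],(800,496),interpolation=cv2.INTER_CUBIC))
w=cam("wrist"); print(w[1].round(1).tolist())
E
```

```text
C [0.23525201 0.01292858 1.417741  ]
plugA [0.44  0.133 0.05 ]
plugB [ 0.475 -0.018  0.05 ]
plugC [ 0.442 -0.144  0.05 ]
cap1 [ 0.623 -0.091  0.146]
cap2 [ 0.622 -0.166  0.146]
shak [ 0.616 -0.249  0.12 ]
port [0.63  0.252 0.134]
port [0.626 0.17  0.134]
port [0.622 0.085 0.134]
h [0.482 0.348 0.018]
h [0.478 0.27  0.018]
h [0.404 0.35  0.018]
h [0.402 0.273 0.018]
dial [ 0.434 -0.313  0.08 ]
[[360.7, 0.0, 276.5], [0.0, 360.7, 213.1], [0.0, 0.0, 1.0]]
```

View pics/top_crop.png

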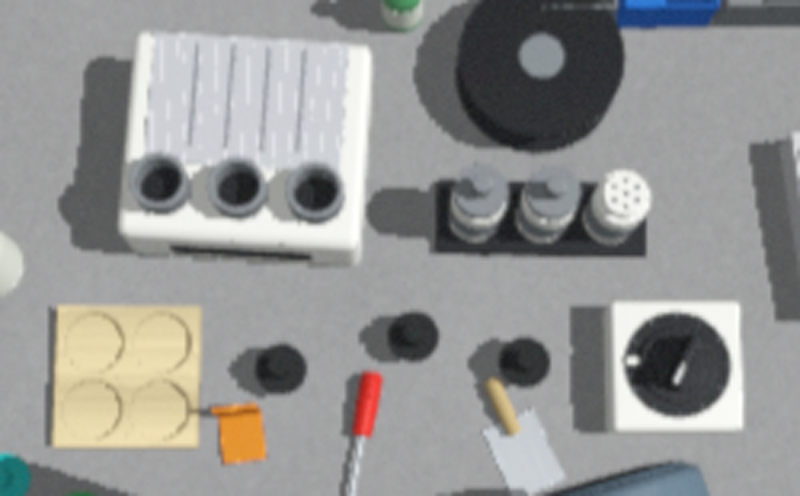

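Call:
{"method": "apply_moves", "body": {"commands": [[1, 0, 0, -1, -8.5], [1, 0, 0, -1, -8.5], [1, 0, 0, -1, -8.5], [1, 0, 0, -1, -8.5], [1, 0, 0, -1, -8.5], [1, 0, 0, -1, -8.5], [1, 0, 0, -1, -8.5], [1, 0, 0, -1, -8.5], [1, 0, 0, 0, -2.4], [1, 0, 0, 0, 0]], "force": 20}}

```text
time: 1.25
eef_pos: [0.1844, -0.5182, 0.3178]
orientation: [2.221, 2.221, -0.0]
force: [0.3, 0.6, -0.4]
grip_width: 0.0928
gripper_force: 0.0
```

```bash
python3 -c "
from h import *
go(.43,-.144,.3,0)"
```

```text
pos [ 0.1844 -0.5182  0.3178] yaw_y 0.01 tilt [ 0. -0. -1.] shift cm [37.41 24.57  1.77] turn 0.007961974866805914 j [-1.31  0.28  1.55 -0.    1.31 -1.31]
```

Call:
{"method": "apply_moves", "body": {"commands": [[1, 4, 2.2, 0, 0], [1, 4, 2.2, 0, 0], [1, 4, 2.2, 0, 0], [1, 4, 2.2, 0, 0], [1, 4, 2.2, 0, 0], [1, 4, 2.2, 0, 0], [1, 4, 2.2, 0, 0], [1, 4, 2.2, 0, 0], [1, 4, 2.2, 0, 0], [1, 4, 2.2, 0, 0]]}}

```text
time: 2.25
eef_pos: [0.4049, -0.1164, 0.3176]
orientation: [2.224, 2.219, 0.0]
force: [1.4, -0.9, -0.1]
grip_width: 0.093
gripper_force: 0.0
```

Call:
{"method": "apply_moves", "body": {"commands": [[1, 4, 3, 0, 0], [1, 2, 3, 0, 0], [1, 0, 0, 0, 0], [1, 0, 0, 0, 0]]}}

```text
time: 2.65
eef_pos: [0.4644, -0.0579, 0.3171]
orientation: [-2.221, -2.22, 0.001]
force: [-0.4, -0.7, -0.5]
grip_width: 0.0929
gripper_force: 0.0
```

Run:
```python
from h import *
go(.45,-.06,.3,0)
w=cam("wrist"); 
np.savez("w1.npz",K=w[1],R=w[2],C=w[3]); cv2.imwrite("pics/w1_raw.png",w[0])
cv2.imwrite("pics/w1.png",cv2.resize(w[0],(800,600),interpolation=cv2.INTER_CUBIC))
```

```text
pos [ 0.4644 -0.0579  0.3171] yaw_y -0.01 tilt [-0.001  0.    -1.   ] shift cm [-0.21 -1.43  1.71] turn -0.010094442167367648 j [-0.22  0.12  1.75 -0.    1.28 -0.22]
```

View pics/w1.png

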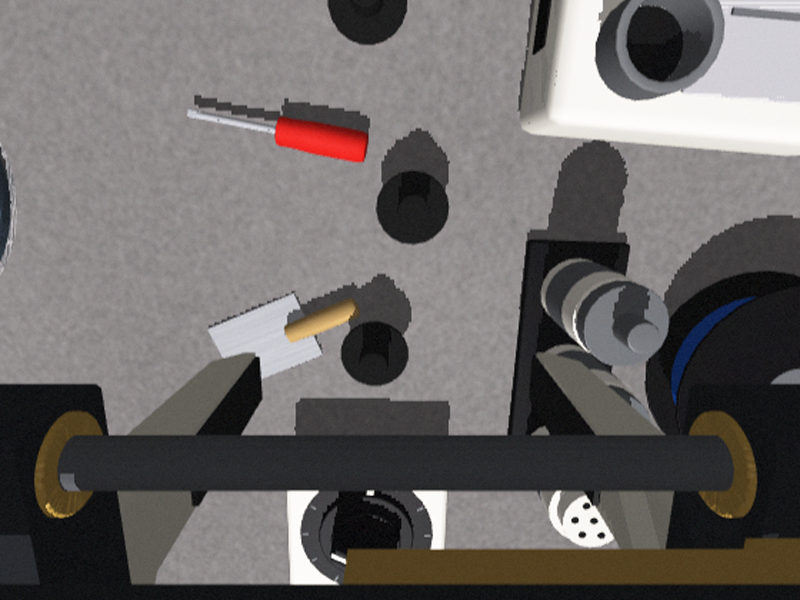

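```bash
cat >> h.py <<'E'
def load(n):
    d=np.load(n+".npz"); return cv2.imread(f"pics/{n}_raw.png"),d["K"],d["R"],d["C"]
def shot(n):
    w=cam("wrist"); np.savez(n+".npz",K=w[1],R=w[2],C=w[3]); cv2.imwrite(f"pics/{n}_raw.png",w[0])
    cv2.imwrite(f"pics/{n}.png",cv2.resize(w[0],(800,600),interpolation=cv2.INTER_CUBIC)); return w
E
python3 - <<'E'
from h import *
w=load("w1")
for n,u,v,z in [("B",412,207,.035),("C",375,352,.035),("A",367,5,.035),("cap disc",623,322,.12),("cap grip",643,335,.146),("port",671,40,.134)]:
    print(n,bp(w,u*.7,v*.7,z).round(4))
E
```

```text
B [ 0.4771 -0.0159  0.035 ]
C [ 0.4456 -0.1418  0.035 ]
A [0.4421 0.1332 0.035 ]
cap disc [ 0.622  -0.0893  0.12  ]
cap grip [ 0.624  -0.0905  0.146 ]
port [0.6249 0.0866 0.134 ]
```

Call:
{"method": "apply_moves", "body": {"commands": [[1, -1, 4, 0, 0], [1, -1, 4, 0, 0], [1, -1, 4, 0, 0], [1, -0.2, 3.9, 3, 0], [1, 0, 0, 4, 0], [1, 0, 0, 4, 0], [1, 0, 0, 3, 0], [1, 0, 0, 3.3, 0], [1, 0, 0, 0, 0], [1, 0, 0, 0, 0]]}}

```text
time: 3.7
eef_pos: [0.6233, -0.0912, 0.1456]
orientation: [2.223, 2.219, -0.0]
force: [0.6, -0.3, 0.1]
grip_width: 0.0931
gripper_force: 0.0
```

Run:
```python
from h import *
go(.623,-.09,.144,0); shot("w2")
```

```text
pos [ 0.6233 -0.0912  0.1456] yaw_y -0.1 tilt [-0. -0. -1.] shift cm [ 0.12 -0.03  0.16] turn -0.10194756128866259 j [-0.22  0.59  1.51 -0.    1.04 -0.22]
```

View pics/w2.png

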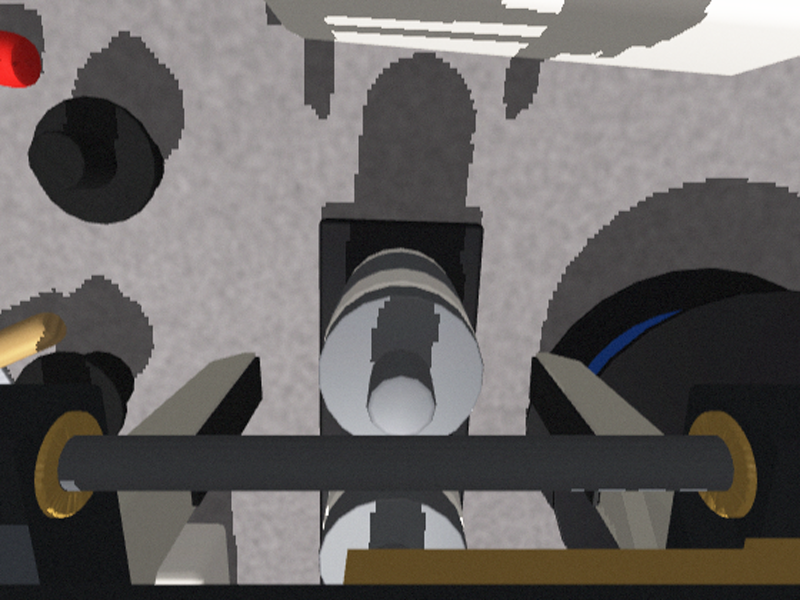

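Run:
```python
from h import *
w=load("w2")
print(bp(w,402*.7,404*.7,.146), bp(w,401*.7,366*.7,.12), bp(w,394*.7,(497+72)*.7,.12), bp(w,95*.7,160*.7,.035))
```

```text
[ 0.62482024 -0.09172816  0.146     ] [ 0.62478876 -0.0892243   0.12      ] [ 0.62213556 -0.17549965  0.12      ] [ 0.47783655 -0.01602084  0.035     ]
```

Call:
{"method": "apply_moves", "body": {"commands": [[1, 0.1, 0, 0.15, 0], [-0.6, 0, 0, 0, 0], [-0.6, 0, 0, 0, 0], [-0.6, 0, 0, 0, 0], [-0.6, 0, 0, 0, 0], [-0.6, 0, 0, 0, 0], [-0.6, 0, 0, 0, 0], [-0.6, 0, 0, 0, 0]]}}

```text
time: 4.55
eef_pos: [0.6235, -0.0893, 0.1431]
orientation: [-2.222, -2.221, 0.0]
force: [0.1, 0.0, 0.7]
grip_width: 0.0416
gripper_force: 0.0
```

Call:
{"method": "apply_moves", "body": {"commands": [[-1, 0, 0, 0, 0], [-1, 0, 0, 0, 0], [-1, 0, 0, 0, 0], [-1, 0, 0, 0, 0], [-1, 0, 0, 0, 0]]}}

```text
time: 5.05
eef_pos: [0.6235, -0.0893, 0.1431]
orientation: [-2.222, -2.221, -0.0]
force: [-0.2, 0.2, -0.4]
grip_width: 0.0211
gripper_force: 20.0
```

Call:
{"method": "apply_moves", "body": {"commands": [[-1, 0, 0, -2, 0], [-1, 0, 0, -4, 0], [-1, 0, 0, -4, 0], [-1, 3, -1.5, -3, 0], [-1, 4.5, -1.5, -2, 0], [-1, 4.5, -2, -2, 0], [-1, 4.5, -2, 0, 0], [-1, 4.5, -2, 0, 0], [-1, 4, -2, 0, 0], [-1, 4, -1.3, 0, 0]]}}

```text
time: 6.05
eef_pos: [0.5007, 0.1983, 0.3116]
orientation: [2.221, 2.221, 0.0]
force: [1.6, -0.7, -0.5]
grip_width: 0.0215
gripper_force: 20.0
```

Call:
{"method": "apply_moves", "body": {"commands": [[-1, 0, 0, 0, 0], [-1, 0, 0, 0, 0]]}}

```text
time: 6.25
eef_pos: [0.502, 0.1972, 0.3114]
orientation: [2.22, 2.223, -0.0]
force: [-0.6, -0.7, -0.4]
grip_width: 0.0213
gripper_force: 20.0
```

Run:
```python
from h import *
go(.402,.273,.055,0); shot("w3")
```

```text
pos [0.502  0.1972 0.3114] yaw_y 0.08 tilt [ 0. -0. -1.] shift cm [ 7.6  -9.99 25.64] turn 0.083226379570223 j [ 0.29  0.26  1.58 -0.    1.29  0.29]
```

View pics/w3.png

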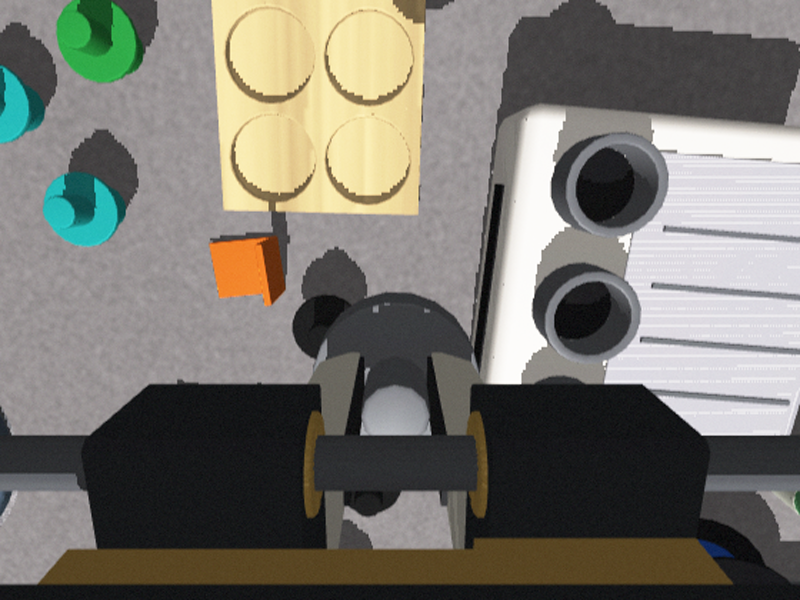

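Run:
```python
from h import *
w=load("w3")
for n,u,v,z in [("nl",273,155,.018),("nr",368,157,.018),("fl",270,54,.018),("fr",369,56,.018),("P0",616,184,.134),("P1",593,313,.134),("A",326,328,.035),("br",270,238,.056)]:
    print(n,bp(w,u*.7,v*.7,z).round(4))
```

```text
nl [0.4007 0.2802 0.018 ]
nr [0.4788 0.2788 0.018 ]
fl [0.4026 0.3565 0.018 ]
fr [0.4804 0.3552 0.018 ]
P0 [0.6369 0.2598 0.134 ]
P1 [0.6307 0.1777 0.134 ]
A [0.442  0.1369 0.035 ]
br [0.4035 0.2166 0.056 ]
```

Run:
```python
from h import *
t=cam("top"); s=cam("scene"); w=load("w3")
f=lambda u,v:(u/3.2+150-.35,v/3.2+85-.35)
print("top crop")
for n,u,v,z in [("fr",95,343,.018),("nr",161,342,.018),("fl",93,409,.018),("nl",160,409,.018),("P0",160,182,.134),("P1",238,186,.134),("P2",315,191,.134)]: print(n,bp(t,*f(u,v),z).round(4))
x=s[0][200:320,230:430]; cv2.imwrite("pics/sc.png",cv2.resize(x,(800,480),interpolation=cv2.INTER_CUBIC))
# tray outline in each: tan colour
for nm,c in (("top",t),("w3",w),("scene",s)):
    hsv=cv2.cvtColor(c[0],cv2.COLOR_BGR2HSV); m=cv2.inRange(hsv,(12,60,120),(28,200,255))
    n,l,st,ce=cv2.connectedComponentsWithStats(m); 
    for i in range(1,n):
        if st[i,4]>600:
            print(nm,st[i],ce[i].round(1), [bp(c,*p,.018)[:2].round(4).tolist() for p in cv2.boxPoints(cv2.minAreaRect(np.argwhere(l==i)[:,::-1].astype(np.float32)))])
```

```text
top crop
fr [0.4796 0.3499 0.018 ]
nr [0.4794 0.2737 0.018 ]
fl [0.4026 0.3514 0.018 ]
nl [0.4012 0.2745 0.018 ]
P0 [0.6347 0.2539 0.134 ]
P1 [0.6289 0.1697 0.134 ]
P2 [0.6219 0.0865 0.134 ]
top [   0   38   79  129 6522] [ 30.9 101.1] [[1.0965, 1.0483], [1.0931, 0.7487], [0.5841, 0.7269], [0.589, 1.014]]
top [   0  196   74   78 4404] [ 35.5 233.5] [[0.4761, 1.0063], [0.4712, 0.7403], [0.1906, 0.7278], [0.1962, 0.9874]]
w3 [  148     0   150   151 20980] [223.5  72.9] [[0.3599, 0.3945], [0.5233, 0.3948], [0.5259, 0.2323], [0.3459, 0.2319]]
scene [  38    1  104   44 2614] [79.1 22.2] [[-0.6321, -2.3898], [-1.3993, -2.3316], [-0.742, -1.6171], [-0.1872, -1.7465]]
scene [ 343  242   78   58 2586] [381.7 271.4] [[0.525, 0.2359], [0.3487, 0.2083], [0.3615, 0.3993], [0.5272, 0.4086]]
```

View pics/sc.png

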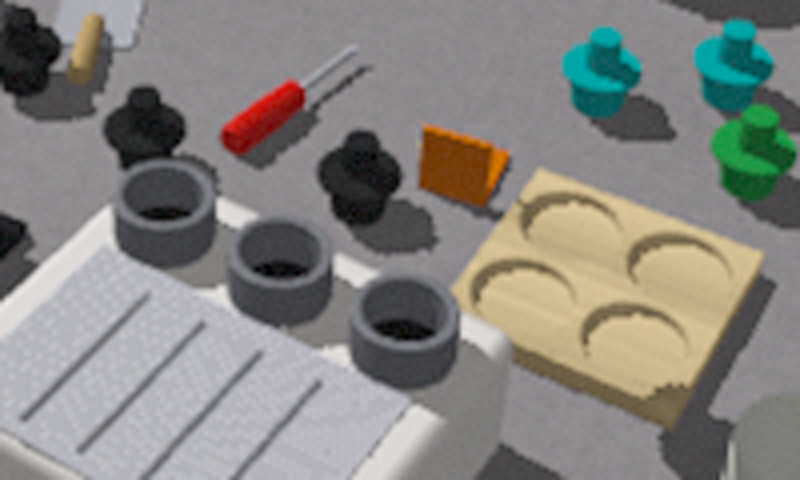

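Run:
```python
from h import *
s=cam("scene")
f=lambda u,v:(u/4+230-.4,v/4+200-.4)
for n,u,v,z in [("fr",635,334,.018),("nr",524,290,.018),("fl",682,264,.018),("nl",572,222,.018),("P0",405,312,.134),("P1",280,254,.134),("P2",165,197,.134),("A",360,172,.035)]: print(n,bp(s,*f(u,v),z).round(4))
```

```text
fr [0.4753 0.3499 0.018 ]
nr [0.475  0.2727 0.018 ]
fl [0.3983 0.354  0.018 ]
nl [0.3976 0.2751 0.018 ]
P0 [0.6402 0.2576 0.134 ]
P1 [0.635  0.1737 0.134 ]
P2 [0.6271 0.0898 0.134 ]
A [0.4435 0.135  0.035 ]
```

Call:
{"method": "apply_moves", "body": {"commands": [[-1, 2.6, -2.5, 0, 0], [-1, 2.6, -2.5, 0, 0], [-1, 2.6, -2.5, 2, 0], [-1, 2.5, -2.6, 3, 0], [-1, 0, 0, 4, 0], [-1, 0, 0, 3, 0], [-1, 0, 0, 0, 0], [-1, 0, 0, 0, 0]]}}

```text
time: 7.25
eef_pos: [0.402, 0.2995, 0.1921]
orientation: [2.223, 2.22, 0.0]
force: [0.9, 0.2, 0.3]
grip_width: 0.0214
gripper_force: 20.0
```

Run:
```python
from h import *
go(.401,.354,.055,0); shot("w4")
```

```text
pos [0.402  0.2995 0.1921] yaw_y -0.08 tilt [ 0.  0. -1.] shift cm [ 5.45 -0.11 13.71] turn -0.0840702778592179 j [ 0.55  0.32  1.82 -0.    1.    0.55]
```

View pics/w4.png

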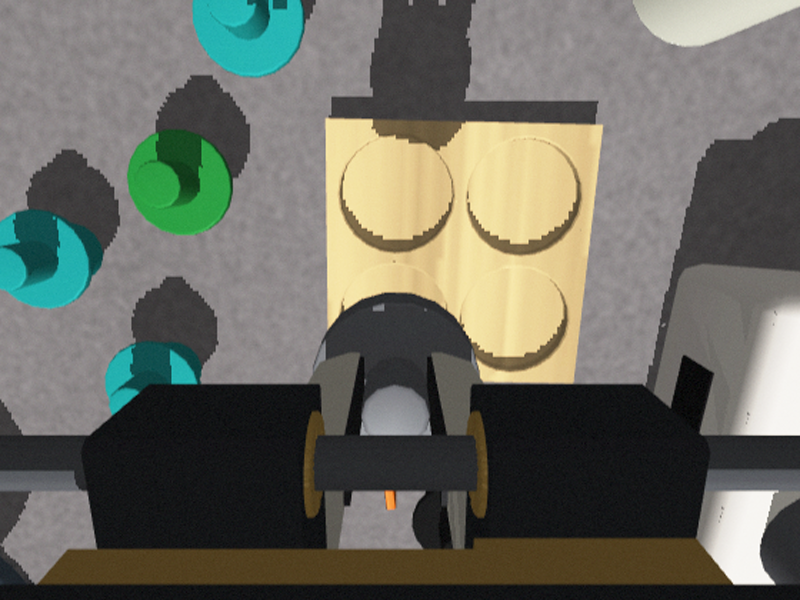

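Run:
```python
from h import *
w=load("w4")
for n,u,v,z in [("fl",396.5,193,.018),("fr",524,195,.018),("nr",514,317,.018),("cap",396,364,.1921-.026)]: print(n,bp(w,u*.7,v*.7,z).round(4))
```

```text
fl [0.4022 0.3566 0.018 ]
fr [0.4802 0.3553 0.018 ]
nr [0.4784 0.2778 0.018 ]
cap [0.4017 0.302  0.1661]
```

Call:
{"method": "apply_moves", "body": {"commands": [[-1, 3, 0, 0, 0], [-1, 2.45, 0, 3, 0], [-1, 0, 0, 4, 0], [-1, 0, 0, 3, 0], [-1, 0, 0, 2, 0], [-1, 0, 0, 1, 0], [-1, 0, 0, 0.6, 0], [-1, 0, 0, 0.5, 0], [-1, 0, 0, 0, 0], [-1, 0, 0, 0, 0]]}}

```text
time: 8.3
eef_pos: [0.4017, 0.3546, 0.0512]
orientation: [2.222, 2.221, 0.002]
force: [0.7, 0.1, -0.9]
grip_width: 0.0215
gripper_force: 20.0
```

Call:
{"method": "apply_moves", "body": {"commands": [[-1, 0, 0, 0.15, 0], [0.2, 0, 0, 0, 0], [0.2, 0, 0, 0, 0], [0.2, 0, 0, 0, 0], [0.2, 0, 0, 0, 0], [0.2, 0, 0, 0, 0], [0.2, 0, 0, -3, 0], [0.2, 0, 0, -5, 0], [0.2, 0, 0, -5, 0]]}}

```text
time: 9.2
eef_pos: [0.4008, 0.3539, 0.1801]
orientation: [-2.222, -2.221, 0.003]
force: [0.9, 0.0, 0.1]
grip_width: 0.0556
gripper_force: 0.0
```

Call:
{"method": "apply_moves", "body": {"commands": [[1, -3, 3, -4, 0], [1, -4, 2.5, -2, 0], [1, -4.4, 2, 0, 0], [1, -4.4, 2, 0, 0], [1, -4.4, 2, 0, 0], [1, -4.4, 2, 0, 0], [1, -4.4, 2, 0, 0], [1, -4.4, 2, 0, 0], [1, -4.4, 2, 0, 0], [1, -4.4, 2, 0, 0]]}}

```text
time: 10.2
eef_pos: [0.6117, -0.0645, 0.2327]
orientation: [-2.222, -2.221, -0.0]
force: [0.2, 1.2, -0.1]
grip_width: 0.0931
gripper_force: 0.0
```

Run:
```python
from h import *
go(.6205,-.170,.144,0)
t=cam("top"); cv2.imwrite("pics/t1.png",cv2.resize(t[0][85:240,150:400],(800,496),interpolation=cv2.INTER_CUBIC))
```

```text
pos [ 0.6117 -0.0645  0.2327] yaw_y -0.02 tilt [ 0.  0. -1.] shift cm [-10.55   0.88   8.87] turn -0.024890643388652132 j [-0.18  0.47  1.48  0.    1.19 -0.18]
```

View pics/t1.png

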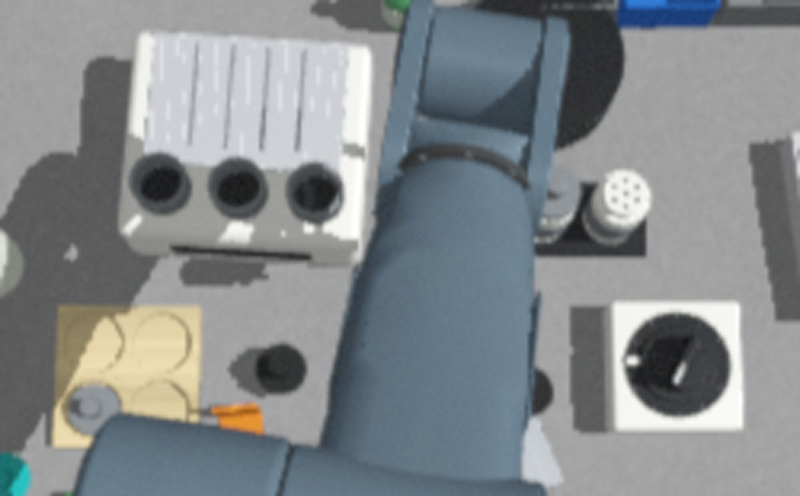

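Call:
{"method": "apply_moves", "body": {"commands": [[1, -3.5, 0.5, 0, 0], [1, -3.5, 0.5, 0, 0], [1, -3.5, 0, 0, 0], [1, 0, 0, 3, 0], [1, 0, 0, 3, 0], [1, 0, 0, 2.8, 0], [0, 0, 0, 0, 0], [-1, 0, 0, 0, 0], [-1, 0, 0, 0, 0], [-1, 0, 0, 0, 0]]}}

```text
time: 11.25
eef_pos: [0.6219, -0.1676, 0.1464]
orientation: [2.22, 2.22, 0.002]
force: [0.0, 0.4, -0.4]
grip_width: 0.0657
gripper_force: 0.0
```

Call:
{"method": "apply_moves", "body": {"commands": [[-1, 0, 0, 0, 0], [-1, 0, 0, 0, 0], [-1, 0, 0, 0, 0], [-1, 0, 0, 0, 0], [-1, 0, 0, 0, 0], [-1, 0, 0, 0, 0], [-1, 0, 0, 0, 0], [-1, 0, 0, 0, 0]]}}

```text
time: 12.05
eef_pos: [0.6212, -0.1675, 0.1447]
orientation: [-2.222, -2.221, -0.0]
force: [-0.2, -0.6, -0.2]
grip_width: 0.0216
gripper_force: 20.0
```

Call:
{"method": "apply_moves", "body": {"commands": [[-1, 0, 0, -2, 0], [-1, 0, 0, -4, 0], [-1, 0, 0, -4, 0], [-1, 3, -2, -3, 0], [-1, 4, -2.5, 0, 0], [-1, 4, -2.5, 0, 0], [-1, 4, -2.5, 0, 0], [-1, 4, -2.5, 0, 0], [-1, 4, -2.5, 0, 0], [-1, 4, -2.5, 0, 0]]}}

```text
time: 13.05
eef_pos: [0.45, 0.1038, 0.2748]
orientation: [2.222, 2.221, 0.0]
force: [0.8, 0.8, -1.4]
grip_width: 0.0217
gripper_force: 20.0
```

Call:
{"method": "apply_moves", "body": {"commands": [[-1, 4, -2.5, 0, 0], [-1, 4, -2.5, 0, 0], [-1, 4.2, 0, 0, 0], [-1, 0, 0, 4, 0], [-1, 0, 0, 4, 0], [-1, 0, 0, 0, 0], [-1, 0, 0, 0, 0]]}}

```text
time: 13.75
eef_pos: [0.4015, 0.2245, 0.1955]
orientation: [-2.222, -2.221, 0.001]
force: [0.4, 0.8, 0.3]
grip_width: 0.0214
gripper_force: 20.0
```

Run:
```python
from h import *
go(.401,.277,.051,0); shot("w5")
```

```text
pos [0.4015 0.2245 0.1955] yaw_y -0.03 tilt [-0.001 -0.    -1.   ] shift cm [ 5.25 -0.05 14.44] turn -0.030976994759520916 j [0.41 0.24 1.92 0.   0.98 0.41]
```

View pics/w5.png

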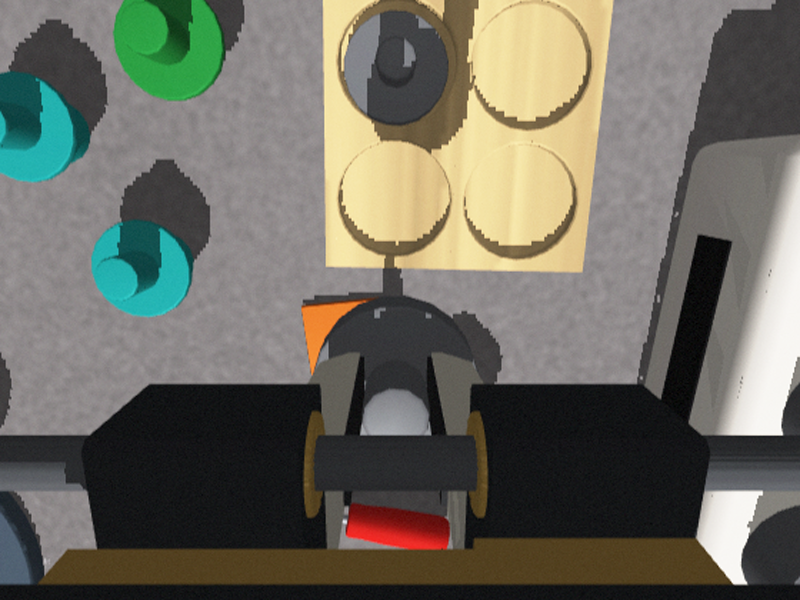

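Call:
{"method": "apply_moves", "body": {"commands": [[-1, 3, 0, 0, 0], [-1, 2.25, 0, 2, 0], [-1, 0, 0, 4, 0], [-1, 0, 0, 4, 0], [-1, 0, 0, 2, 0], [-1, 0, 0, 1.2, 0], [-1, 0, 0, 0.6, 0], [-1, 0, 0, 0.5, 0], [-1, 0, 0, 0, 0], [-1, 0, 0, 0, 0]]}}

```text
time: 14.8
eef_pos: [0.4024, 0.2779, 0.053]
orientation: [2.222, 2.22, 0.005]
force: [0.2, 6.7, -1.1]
grip_width: 0.0216
gripper_force: 20.0
```

Call:
{"method": "apply_moves", "body": {"commands": [[-1, 0.2, 0, 0, 0], [-1, 0.1, 0, 0.15, 0], [-1, 0, 0, 0, 0]]}}

```text
time: 15.1
eef_pos: [0.4019, 0.2797, 0.0512]
orientation: [2.22, 2.221, 0.0]
force: [0.2, -6.3, 12.0]
grip_width: 0.0214
gripper_force: 20.0
```

Call:
{"method": "apply_moves", "body": {"commands": [[0.2, 0, 0, 0, 0], [0.2, 0, 0, 0, 0], [0.2, 0, 0, 0, 0], [0.2, 0, 0, 0, 0], [0.2, 0, 0, 0, 0], [0.2, 0, 0, -3, 0], [0.2, 0, 0, -5, 0], [1, 0, 0, -5, 0], [1, -1, 1, -4, 0], [1, 0, 0, 0, 0]]}}

```text
time: 16.1
eef_pos: [0.4139, 0.2706, 0.2253]
orientation: [2.22, 2.219, 0.013]
force: [0.0, 0.4, -1.1]
grip_width: 0.0755
gripper_force: 0.0
```

Run:
```python
from h import *
go(.443,.134,.058,0); w=load("w5")
w=shot("w6")
# dark blobs
g=w[0].max(axis=2)
for z,p in [("nl",(.4015,.279,.02))]: print(pj(w,p)/.7)
```

```text
pos [0.4139 0.2706 0.2253] yaw_y -0.04 tilt [ 0.008  0.004 -1.   ] shift cm [-13.72   2.79  16.69] turn -0.03887251770009701 j [ 0.48  0.26  1.81 -0.    1.06  0.49]
[375.8303795  264.32775425]
```

View pics/w6.png

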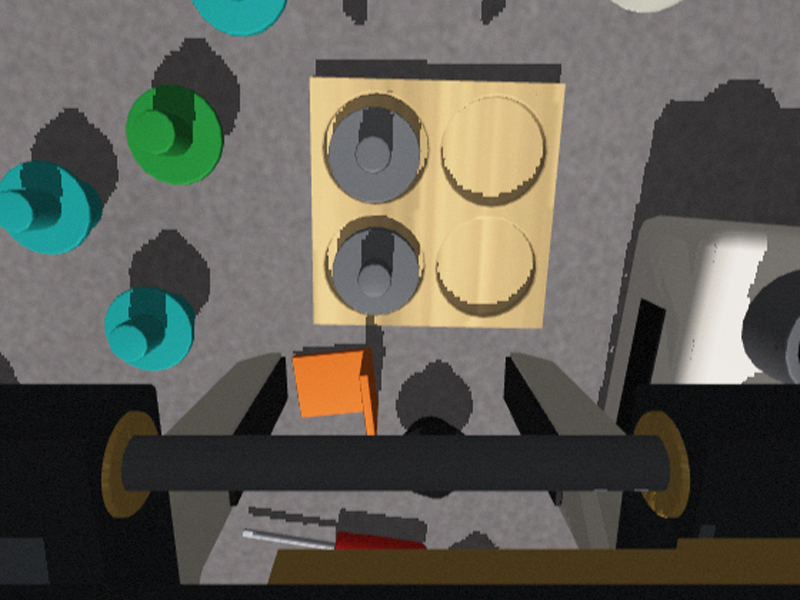

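```bash
cat >> h.py <<'E'
def plugs(c,lo=(.36,-.2),hi=(.56,.22),thr=45,amin=40):
    m=(c[0].max(axis=2)<thr).astype(np.uint8); n,l,st,ce=cv2.connectedComponentsWithStats(m)
    for i in range(1,n):
        p=bp(c,*ce[i],.035)
        if st[i,4]>amin and lo[0]<p[0]<hi[0] and lo[1]<p[1]<hi[1]: print("blob",p.round(4),st[i].tolist())
E
python3 - <<'E'
from h import *
plugs(cam("top")); print("w1"); plugs(load("w1"),amin=500)
E
```

```text
w1
blob [0.4422 0.1244 0.035 ] [230, 0, 55, 31, 1328]
blob [ 0.4771 -0.0153  0.035 ] [264, 119, 50, 51, 1988]
blob [ 0.4446 -0.1421  0.035 ] [239, 225, 46, 44, 1612]
```

Call:
{"method": "apply_moves", "body": {"commands": [[1, -4, 0.7, 0, 0], [1, -4, 0.7, 0, 0], [1, -4, 0.7, 0, 0], [1, -4, 0.8, 0, 0], [1, -3, 0, 0, 0], [1, 0, 0, 0, 0], [1, 0, 0, 0, 0]]}}

```text
time: 16.9
eef_pos: [0.4397, 0.08, 0.2189]
orientation: [-2.222, -2.218, 0.003]
force: [0.5, 0.0, 0.7]
grip_width: 0.0931
gripper_force: 0.0
```

Run:
```python
from h import *
w=shot("w7"); plugs(w,amin=500); go(.443,.134,.058,0)
```

```text
blob [0.4423 0.1374 0.035 ] [248, 101, 66, 67, 3429]
blob [ 0.439  -0.0713  0.035 ] [0, 250, 560, 170, 38925]
pos [0.4398 0.0806 0.2192] yaw_y -0.03 tilt [-0.002  0.    -1.   ] shift cm [ 5.34  0.35 16.12] turn -0.026891537527539575 j [0.08 0.19 1.92 0.   1.03 0.08]
```

Call:
{"method": "apply_moves", "body": {"commands": [[1, 2.75, 0.15, 0, 0], [1, 2.75, 0.15, 2, 0], [1, 0, 0, 4, 0], [1, 0, 0, 4, 0], [1, 0, 0, 3, 0], [1, 0, 0, 2, 0], [1, 0, 0, 1, 0], [0.2, 0, 0, 0, 0], [-1, 0, 0, 0, 0], [-1, 0, 0, 0, 0]]}}

```text
time: 17.95
eef_pos: [0.4438, 0.1354, 0.0611]
orientation: [2.221, 2.221, 0.002]
force: [0.4, 0.8, -0.1]
grip_width: 0.0732
gripper_force: 0.0
```

Call:
{"method": "apply_moves", "body": {"commands": [[-1, 0, 0, 0, 0], [-1, 0, 0, 0, 0], [-1, 0, 0, 0, 0], [-1, 0, 0, 0, 0], [-1, 0, 0, 0, 0], [-1, 0, 0, 0, 0], [-1, 0, 0, 0, 0], [-1, 0, 0, 0, 0]], "force": 30}}

```text
time: 18.75
eef_pos: [0.4433, 0.135, 0.0602]
orientation: [-2.222, -2.221, 0.0]
force: [0.3, -0.1, 0.2]
grip_width: 0.0245
gripper_force: 30.0
```

Call:
{"method": "apply_moves", "body": {"commands": [[-1, 0, 0, -2, 0], [-1, 0, 0, -4, 0], [-1, 0, 0, -5, 0], [-1, 0, 0, -5, 0], [-1, 0.5, 3.4, -3, 0], [-1, 1.5, 4, -1, 0], [-1, 1.5, 4, 0, 0], [-1, 1.5, 4, 0, 0], [-1, 1.5, 4, 0, 0], [-1, 0, 0, 0, 0]]}}

```text
time: 19.75
eef_pos: [0.64, 0.201, 0.258]
orientation: [-2.221, -2.221, 0.001]
force: [0.2, 0.2, -1.3]
grip_width: 0.0244
gripper_force: 30.0
```

Run:
```python
from h import *
go(.636,.256,.165,0); w=shot("w8")
```

```text
pos [0.64  0.201 0.258] yaw_y -0.01 tilt [-0.001 -0.    -1.   ] shift cm [ 5.5  -0.39  9.3 ] turn -0.005447608521607837 j [0.23 0.56 1.28 0.   1.3  0.24]
```

View pics/w8.png

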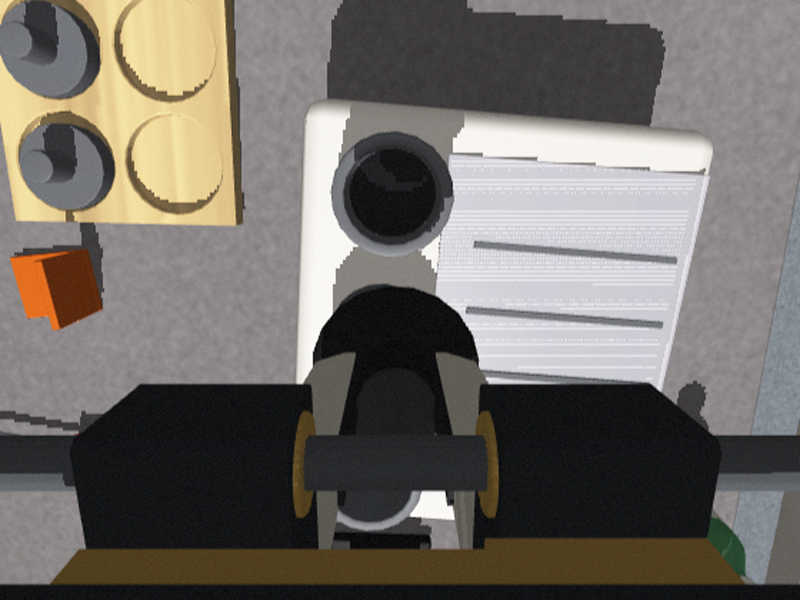

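Run:
```python
from h import *
w=load("w8")
for u,v,z in [(393,192,.134),(396,370,.234),(396,287,.234),(313,370,.234)]: print(bp(w,u*.7,v*.7,z).round(4))
g=cv2.cvtColor(w[0],cv2.COLOR_BGR2GRAY); 
c=cv2.HoughCircles(g,cv2.HOUGH_GRADIENT,1.5,10,param1=80,param2=30,minRadius=28,maxRadius=50)
for u,v,r in (c[0] if c is not None else [])[:8]: print(u/.7,v/.7,r/.7,bp(w,u,v,.134).round(4))
```

```text
[0.6381 0.2605 0.134 ]
[0.6397 0.2021 0.234 ]
[0.6396 0.2323 0.234 ]
[0.6101 0.2021 0.234 ]
393.2143 193.92857 50.5 [0.6382 0.2595 0.134 ]
536.7857 313.9286 70.21429 [0.7167 0.1954 0.134 ]
586.0714 279.64285 70.21429 [0.7418 0.2145 0.134 ]
575.3572 221.78572 60.785713 [0.7334 0.2453 0.134 ]
631.0714 226.07143 60.785713 [0.7627 0.2431 0.134 ]
611.7857 288.2143 70.21429 [0.7561 0.2098 0.134 ]
534.6429 277.5 67.85715 [0.7141 0.2156 0.134 ]
598.9286 320.35715 63.14286 [0.751  0.1917 0.134 ]
```

Call:
{"method": "apply_moves", "body": {"commands": [[-1, 3, -0.1, 0, 0], [-1, 2.7, -0.1, 0, 0], [-1, 0, 0, 3, 0], [-1, 0, 0, 3, 0], [-1, 0, 0, 1, 0], [-1, 0, 0, 0.6, 0], [-1, 0, 0, 0.6, 0], [-1, 0, 0, 0.5, 0], [-1, 0, 0, 0, 0], [-1, 0, 0, 0, 0]]}}

```text
time: 20.8
eef_pos: [0.6355, 0.257, 0.1738]
orientation: [2.222, 2.221, 0.001]
force: [1.0, -0.3, -0.2]
grip_width: 0.0245
gripper_force: 30.0
```

Call:
{"method": "apply_moves", "body": {"commands": [[-1, 0, 0, 0.4, 0], [-1, 0, 0, 0.3, 0], [-1, 0, 0, 0.2, 0], [-1, 0, 0, 0.2, 0], [-1, 0, 0, 0, 0]]}}

```text
time: 21.3
eef_pos: [0.6354, 0.257, 0.1641]
orientation: [2.221, 2.221, 0.001]
force: [-6.6, -3.0, 13.5]
grip_width: 0.0245
gripper_force: 30.0
```

Call:
{"method": "apply_moves", "body": {"commands": [[0, 0, 0, 0, 0], [0, 0, 0, 0, 0], [0, 0, 0, 0, 0], [0, 0, 0, 0, 0], [0, 0, 0, 0, 0], [0, 0, 0, -2, 0], [0, 0, 0, -4, 0], [1, -3, -2, -2, 0], [1, -4, -2, 0, 0], [1, -4, -2, 0, 0]]}}

```text
time: 22.3
eef_pos: [0.5746, 0.1461, 0.2427]
orientation: [2.22, 2.222, 0.002]
force: [-0.5, -0.7, 0.1]
grip_width: 0.0657
gripper_force: 0.0
```

Call:
{"method": "apply_moves", "body": {"commands": [[1, -4, -2, 0, 0], [1, -4, -2, 0, 0], [1, -4, -2, 0, 0], [1, -4, -2, 0, 0], [1, -4, -1.8, 0, 0], [1, -2.2, 0, 0, 0], [1, 0, 0, 0, 0], [1, 0, 0, 0, 0]]}}

```text
time: 23.1
eef_pos: [0.4773, -0.0748, 0.2422]
orientation: [-2.223, -2.22, -0.0]
force: [-0.5, 1.4, 0.2]
grip_width: 0.0931
gripper_force: 0.0
```

Run:
```python
from h import *
w=shot("w9"); plugs(w,amin=500); go(.4775,-.016,.059,0)
```

```text
blob [ 0.4772 -0.0154  0.035 ] [247, 101, 61, 62, 3016]
blob [ 0.4108 -0.1447  0.035 ] [186, 232, 57, 53, 2339]
pos [ 0.4774 -0.0743  0.2422] yaw_y -0.01 tilt [ 0.  0. -1.] shift cm [5.820e+00 1.000e-02 1.832e+01] turn -0.00841983804517467 j [-0.25  0.22  1.81  0.    1.1  -0.25]
```

Call:
{"method": "apply_moves", "body": {"commands": [[1, 2.9, 0, 2, 0], [1, 2.9, 0, 3, 0], [1, 0, 0, 4, 0], [1, 0, 0, 4, 0], [1, 0, 0, 3, 0], [1, 0, 0, 1.5, 0], [1, 0, 0, 0.6, 0], [0.2, 0, 0, 0, 0], [-1, 0, 0, 0, 0], [-1, 0, 0, 0, 0]]}}

```text
time: 24.15
eef_pos: [0.4779, -0.0168, 0.0621]
orientation: [2.22, 2.22, 0.002]
force: [0.7, 0.4, 0.2]
grip_width: 0.0733
gripper_force: 0.0
```

Call:
{"method": "apply_moves", "body": {"commands": [[-1, 0, 0, 0, 0], [-1, 0, 0, 0, 0], [-1, 0, 0, 0, 0], [-1, 0, 0, 0, 0], [-1, 0, 0, 0, 0], [-1, 0, 0, 0, 0], [-1, 0, 0, 0, 0], [-1, 0, 0, 0, 0]]}}

```text
time: 24.95
eef_pos: [0.4772, -0.017, 0.0612]
orientation: [-2.222, -2.221, 0.0]
force: [0.5, -0.3, -0.6]
grip_width: 0.0244
gripper_force: 30.0
```

Call:
{"method": "apply_moves", "body": {"commands": [[-1, 0, 0, -2, 0], [-1, 0, 0, -4, 0], [-1, 0, 0, -4.5, 0], [-1, 0, 0, -4.5, 0], [-1, 1.2, 1.2, -4, 0], [-1, 3, 3.5, -0.7, 0], [-1, 3, 3.5, 0, 0], [-1, 3, 3.5, 0, 0], [-1, 3, 3.5, 0, 0], [-1, 0, 0, 0, 0]]}}

```text
time: 25.95
eef_pos: [0.6314, 0.1181, 0.2567]
orientation: [-2.218, -2.223, -0.0]
force: [-0.1, -0.3, -1.0]
grip_width: 0.0238
gripper_force: 30.0
```

```bash
cat >> h.py <<'E'
def rings(w):
    g=cv2.cvtColor(w[0],cv2.COLOR_BGR2GRAY)
    c=cv2.HoughCircles(g,cv2.HOUGH_GRADIENT,1.5,8,param1=80,param2=25,minRadius=30,maxRadius=48)
    for u,v,r in (c[0] if c is not None else [])[:40]:
        p=bp(w,u,v,.134)
        if .60<p[0]<.66: print("ring",p.round(4),r)
E
python3 - <<'E'
from h import *
w=shot("w10"); rings(w); print("w8"); rings(load("w8")); go(.6294,.1722,.1725,0)
E
```

```text
ring [0.6296 0.1756 0.134 ] 43.5
w8
ring [0.6382 0.2595 0.134 ] 43.8
pos [0.6299 0.1164 0.2568] yaw_y 0.1 tilt [-0.002 -0.    -1.   ] shift cm [ 5.58 -0.03  8.43] turn 0.09940258472456737 j [0.11 0.5  1.38 0.   1.27 0.11]
```

Call:
{"method": "apply_moves", "body": {"commands": [[-1, 3, 0, 0, 0], [-1, 2.65, 0, 0, 0], [-1, 0, 0, 3, 0], [-1, 0, 0, 2.6, 0], [-1, 0, 0, 1, 0], [-1, 0, 0, 0.6, 0], [-1, 0, 0, 0.6, 0], [-1, 0, 0, 0.5, 0], [-1, 0, 0, 0, 0], [-1, 0, 0, 0, 0]]}}

```text
time: 27.0
eef_pos: [0.6295, 0.1715, 0.1757]
orientation: [2.222, 2.221, 0.001]
force: [-0.1, 0.9, -1.3]
grip_width: 0.0245
gripper_force: 30.0
```

Call:
{"method": "apply_moves", "body": {"commands": [[-1, 0, 0, 0.4, 0], [-1, 0, 0, 0.3, 0], [-1, 0, 0, 0.1, 0], [-1, 0, 0, 0, 0]]}}

```text
time: 27.4
eef_pos: [0.6292, 0.1715, 0.167]
orientation: [-2.222, -2.221, 0.0]
force: [-0.2, -0.0, -0.8]
grip_width: 0.0245
gripper_force: 30.0
```

Call:
{"method": "apply_moves", "body": {"commands": [[-1, 0, 0, 0.2, 0], [-1, 0, 0, 0.1, 0], [-1, 0, 0, 0, 0]]}}

```text
time: 27.7
eef_pos: [0.6296, 0.1716, 0.1652]
orientation: [2.221, 2.221, 0.001]
force: [-1.7, -0.8, 6.7]
grip_width: 0.0243
gripper_force: 30.0
```

Call:
{"method": "apply_moves", "body": {"commands": [[0, 0, 0, 0, 0], [0, 0, 0, 0, 0], [0, 0, 0, 0, 0], [0, 0, 0, 0, 0], [0, 0, 0, 0, 0], [0, 0, 0, -2, 0], [0, 0, 0, -4, 0], [1, -3, -2, -2, 0], [1, -4, -2.4, 0, 0], [1, -4, -2.5, 0, 0]]}}

```text
time: 28.7
eef_pos: [0.5595, 0.0606, 0.2447]
orientation: [2.22, 2.222, 0.001]
force: [0.7, 0.0, 0.3]
grip_width: 0.066
gripper_force: 0.0
```

Call:
{"method": "apply_moves", "body": {"commands": [[1, -4, -2.5, 0, 0], [1, -4, -2.5, 0, 0], [1, -4, -2.5, 0, 0], [1, -4, -2.5, 0, 0], [1, -4, -2.5, 0, 0], [1, -4, -2.5, 0, 0], [1, -2.2, 0, 0, 0], [1, 0, 0, 0, 0], [1, 0, 0, 0, 0]]}}

```text
time: 29.6
eef_pos: [0.4102, -0.2003, 0.2442]
orientation: [-2.223, -2.22, -0.0]
force: [0.1, 0.9, 1.0]
grip_width: 0.0932
gripper_force: 0.0
```

Run:
```python
from h import *
w=shot("w11"); plugs(w,amin=500); go(.4108,-.146,.0605,0)
```

```text
blob [ 0.4105 -0.1451  0.035 ] [248, 105, 60, 62, 2937]
pos [ 0.4103 -0.1998  0.2441] yaw_y -0.01 tilt [-0.  0. -1.] shift cm [ 5.37  0.05 18.36] turn -0.00786448715959502 j [-0.56  0.17  1.87  0.    1.1  -0.56]
```

View pics/w11.png

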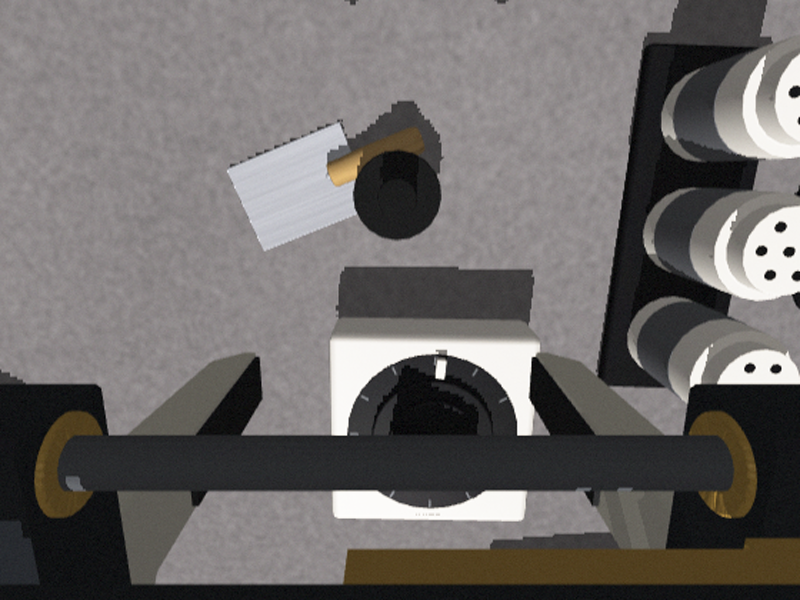

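Call:
{"method": "apply_moves", "body": {"commands": [[1, 2.7, 0, 2, 0], [1, 2.7, 0, 3, 0], [1, 0, 0, 4, 0], [1, 0, 0, 4, 0], [1, 0, 0, 3, 0], [1, 0, 0, 1.5, 0], [1, 0, 0, 0.8, 0], [0.2, 0, 0, 0, 0], [-1, 0, 0, 0, 0], [-1, 0, 0, 0, 0]]}}

```text
time: 30.65
eef_pos: [0.4108, -0.1465, 0.0621]
orientation: [2.22, 2.22, 0.001]
force: [0.0, 0.4, -0.3]
grip_width: 0.0732
gripper_force: 0.0
```

Call:
{"method": "apply_moves", "body": {"commands": [[-1, 0, 0, 0, 0], [-1, 0, 0, 0, 0], [-1, 0, 0, 0, 0], [-1, 0, 0, 0, 0], [-1, 0, 0, 0, 0], [-1, 0, 0, 0, 0], [-1, 0, 0, 0, 0], [-1, 0, 0, 0, 0]]}}

```text
time: 31.45
eef_pos: [0.4102, -0.1464, 0.0611]
orientation: [-2.222, -2.221, 0.0]
force: [-0.0, -1.2, 0.7]
grip_width: 0.0245
gripper_force: 29.9
```

Call:
{"method": "apply_moves", "body": {"commands": [[-1, 0, 0, -2, 0], [-1, 0, 0, -4, 0], [-1, 0, 0, -4.5, 0], [-1, 0, 0, -4.5, 0], [-1, 2.7, 2.3, -3, 0], [-1, 3, 3.8, -1, 0], [-1, 3, 3.8, -0.6, 0], [-1, 3, 3.8, 0, 0], [-1, 3, 3.8, 0, 0], [-1, 3, 3.8, 0, 0]]}}

```text
time: 32.45
eef_pos: [0.6244, 0.0321, 0.257]
orientation: [-2.221, -2.221, 0.0]
force: [-0.2, -1.3, 0.0]
grip_width: 0.024
gripper_force: 29.9
```

Call:
{"method": "apply_moves", "body": {"commands": [[-1, 0, 0, 0, 0], [-1, 0, 0, 0, 0]]}}

```text
time: 32.65
eef_pos: [0.6231, 0.031, 0.2562]
orientation: [-2.219, -2.222, 0.002]
force: [-0.1, -0.2, -0.6]
grip_width: 0.0242
gripper_force: 29.9
```

Run:
```python
from h import *
w=shot("w12"); rings(w); go(.6235,.0875,.1725,0)
```

```text
ring [0.6245 0.0906 0.134 ] 43.8
ring [0.6293 0.1635 0.134 ] 40.35
ring [0.6302 0.1737 0.134 ] 47.1
ring [0.6555 0.1446 0.134 ] 47.1
pos [0.6227 0.0303 0.2566] yaw_y 0.0 tilt [-0.001 -0.    -1.   ] shift cm [5.72 0.09 8.41] turn 0.002577185409899792 j [-0.03  0.47  1.43 -0.    1.25 -0.03]
```

Call:
{"method": "apply_moves", "body": {"commands": [[-1, 3, 0, 0, 0], [-1, 2.7, 0.05, 0, 0], [-1, 0, 0, 3, 0], [-1, 0, 0, 2.6, 0], [-1, 0, 0, 1, 0], [-1, 0, 0, 0.6, 0], [-1, 0, 0, 0.6, 0], [-1, 0, 0, 0.5, 0], [-1, 0, 0, 0, 0], [-1, 0, 0, 0, 0]]}}

```text
time: 33.7
eef_pos: [0.624, 0.0875, 0.1747]
orientation: [2.222, 2.221, 0.001]
force: [-0.0, -0.1, -0.7]
grip_width: 0.0242
gripper_force: 29.9
```

Call:
{"method": "apply_moves", "body": {"commands": [[-1, 0, 0, 0.4, 0], [-1, 0, 0, 0.3, 0], [-1, 0, 0, 0.2, 0], [-1, 0, 0, 0, 0], [-1, 0, 0, 0, 0]]}}

```text
time: 34.2
eef_pos: [0.6238, 0.0875, 0.1652]
orientation: [2.222, 2.221, 0.0]
force: [-0.4, -0.2, 1.1]
grip_width: 0.0239
gripper_force: 30.0
```

Call:
{"method": "apply_moves", "body": {"commands": [[-1, 0, 0, 0.15, 0], [-1, 0, 0, 0, 0], [0, 0, 0, 0, 0], [0, 0, 0, 0, 0], [0, 0, 0, 0, 0], [0, 0, 0, 0, 0], [0, 0, 0, 0, 0], [0, 0, 0, -2, 0], [0, 0, 0, -4, 0], [0, -3, -2, -3, 0]]}}

```text
time: 35.2
eef_pos: [0.6048, 0.0592, 0.2553]
orientation: [2.218, 2.223, 0.003]
force: [0.6, 0.4, 0.7]
grip_width: 0.0464
gripper_force: 0.0
```

Call:
{"method": "apply_moves", "body": {"commands": [[0.5, -4.3, -1.7, 0, 0], [0.5, -4.3, -1.7, 0, 0], [0.5, -4.3, -1.7, 0, 0], [0.5, -4.3, -1.7, 0, 0], [0.5, -4.3, -1.7, 0, 0], [0.5, -4.3, -1.7, 0, 0], [0.5, -4.3, -1.7, 0, 0], [0.5, -4.3, -1.7, 0, 0], [0.5, -4.3, -1.7, 0, 0], [0.5, -4.3, -1.7, 0, 0]]}}

```text
time: 36.2
eef_pos: [0.4327, -0.3742, 0.2538]
orientation: [2.222, 2.221, 0.0]
force: [0.8, 0.3, -0.1]
grip_width: 0.07
gripper_force: 0.0
```

Call:
{"method": "apply_moves", "body": {"commands": [[1, 0, 0, 2, 0], [1, 0, 0, 2, 0], [1, 0, 0, 0, 0], [1, 0, 0, 0, 0]]}}

```text
time: 36.6
eef_pos: [0.4338, -0.3724, 0.2141]
orientation: [-2.221, -2.221, -0.0]
force: [-0.0, 0.8, -0.1]
grip_width: 0.0923
gripper_force: 0.0
```

Run:
```python
from h import *
w=shot("w13"); go(.434,-.313,.1,0)
t=cam("top"); a=cv2.resize(t[0][90:240,155:365],(400,286),interpolation=cv2.INTER_CUBIC)
s=cam("scene"); b=cv2.resize(s[0][210:330,230:430],(400,240),interpolation=cv2.INTER_CUBIC)
# composite: wrist left(400 wide), others right
l=cv2.resize(w[0][0:310,140:420],(440,487),interpolation=cv2.INTER_CUBIC)
out=np.zeros((540,800,3),np.uint8); out[:487,:400]=l[:,:400]; out[:286,400:]=a; out[290:530,400:]=b
cv2.imwrite("pics/comp.png",out)
```

```text
pos [ 0.4341 -0.3726  0.2147] yaw_y 0.01 tilt [ 0.001 -0.001 -1.   ] shift cm [ 5.960e+00 -1.000e-02  1.146e+01] turn 0.006450659779449061 j [-0.79  0.41  1.62 -0.    1.11 -0.79]
```

View pics/comp.png

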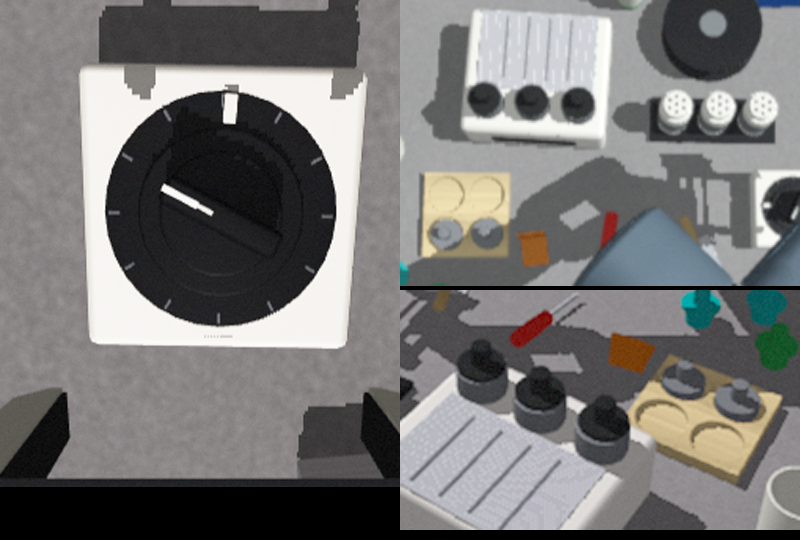

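Run:
```python
from h import *
w=load("w13"); f=lambda u,v:(140+u*280/440-.3,v*310/487-.3)
P={n:bp(w,*f(u,v),z)[:2] for n,u,v,z in [("face",221,208.5,.051),("l0",163,187,.094),("l1",212,213,.094),("far",276,245,.094),("tabin",230,122,.056),("tabout",231,95,.056)]}
for k,v in P.items(): print(k,v.round(4))
d=P["l0"]-P["l1"]; print("line ang",np.degrees(np.arctan2(*d[::-1])))
c=P["face"]
for k in("l0","l1","far","tabin","tabout"): e=P[k]-c; print(k,np.hypot(*e).round(4),np.degrees(np.arctan2(e[1],e[0])).round(1))
# line pixels precise
g=w[0]; m=(g.min(axis=2)>180).astype(np.uint8); n,l,st,ce=cv2.connectedComponentsWithStats(m)
for i in range(1,n):
    q=ce[i]
    if 20<st[i,4]<600 and 200<q[0]<360 and 40<q[1]<220:
        X=np.array([bp(w,x,y,.094)[:2] for y,x in np.argwhere(l==i)]); a=np.linalg.eigh(np.cov((X-X.mean(0)).T))[1][:,1]
        print(st[i],q.round(1),X.mean(0).round(4),np.degrees(np.arctan2(a[1],a[0])).round(1), bp(w,*q,.056)[:2].round(4))
```

```text
face [ 0.4362 -0.3127]
l0 [ 0.4093 -0.3018]
l1 [ 0.4317 -0.3134]
far [ 0.4616 -0.3281]
tabin [ 0.4406 -0.2696]
tabout [ 0.441  -0.2568]
line ang 152.57597266668122
l0 0.0291 158.1
l1 0.0046 -170.5
far 0.0297 -31.3
tabin 0.0433 84.2
tabout 0.0561 85.1
[282  60   9  19 150] [286.1  68.8] [ 0.4397 -0.2682] 85.8 [ 0.4406 -0.2632]
[243 117  32  20 142] [257.6 126.4] [ 0.4194 -0.3072] 152.5 [ 0.4174 -0.3077]
```

Call:
{"method": "apply_moves", "body": {"commands": [[0.4, 0.8, 0, 0, -8.5], [0.4, 0, 0, 0, -8.5], [0.4, 0, 0, 0, -8.5], [0.4, 0, 0, 0, -8.5], [0.4, 0, 0, 0, -8.5], [0.4, 0, 0, 0, -8.5], [0.4, 0, 0, 0, -8.5], [0.4, 0, 0, 0, -3], [0.4, 0, 0, 0, 0], [0.4, 0, 0, 0, 0]], "force": 30}}

```text
time: 37.75
eef_pos: [0.4339, -0.3645, 0.2143]
orientation: [0.75, 3.05, -0.001]
force: [-0.7, -0.7, -0.1]
grip_width: 0.0651
gripper_force: 0.0
```

```bash
python3 -c "
from h import *
go(.4357,-.3145,.087,np.radians(62.5))"
```

```text
pos [ 0.4339 -0.3645  0.2143] yaw_y 62.39 tilt [ 0.001 -0.001 -1.   ] shift cm [ 2.16  4.52 12.72] turn -0.11246052142438392 j [-0.78  0.41  1.63 -0.    1.1  -1.87]
```

Call:
{"method": "apply_moves", "body": {"commands": [[0.4, 1.1, 2.3, 0, 0], [0.4, 1.1, 2.2, 0, 0], [0.4, 0, 0, 3, 0], [0.4, 0, 0, 4, 0], [0.4, 0, 0, 3, 0], [0.4, 0, 0, 1.5, 0], [0.4, 0, 0, 1.1, 0], [0.4, 0, 0, 0, 0], [0.4, 0, 0, 0, 0]]}}

```text
time: 38.65
eef_pos: [0.4353, -0.3147, 0.0884]
orientation: [0.748, 3.05, -0.001]
force: [0.5, -0.8, 0.4]
grip_width: 0.0648
gripper_force: 0.0
```

Call:
{"method": "apply_moves", "body": {"commands": [[-1, 0, 0, 0, 0], [-1, 0, 0, 0, 0], [-1, 0, 0, 0, 0], [-1, 0, 0, 0, 0], [-1, 0, 0, 0, 0], [-1, 0, 0, 0, 0], [-1, 0, 0, 0, 0], [-1, 0, 0, 0, 0], [-1, 0, 0, 0, 0]]}}

```text
time: 39.55
eef_pos: [0.4346, -0.3152, 0.0877]
orientation: [-0.747, -3.051, 0.002]
force: [-3.9, -5.2, 0.9]
grip_width: 0.0136
gripper_force: 30.0
```

Call:
{"method": "apply_moves", "body": {"commands": [[-1, 0, -0.1, 0, 3], [-1, 0, 0, 0, 7], [-1, 0, 0, 0, 7], [-1, 0, 0, 0, 7], [-1, 0, 0, 0, 7], [-1, 0, 0, 0, 7], [-1, 0, 0, 0, 7], [-1, 0, 0, 0, 7], [-1, 0, 0, 0, 7], [-1, 0, 0, 0, 7]]}}

```text
time: 40.55
eef_pos: [0.4366, -0.3142, 0.0878]
orientation: [2.293, 2.144, 0.006]
force: [17.1, 10.1, -5.1]
grip_width: 0.0138
gripper_force: 30.0
```

Call:
{"method": "apply_moves", "body": {"commands": [[-1, 0, 0, 0, 2], [-1, 0, 0, 0, 0], [-1, 0, 0, 0, 0]]}}

```text
time: 40.85
eef_pos: [0.4367, -0.3142, 0.0878]
orientation: [2.325, 2.109, 0.006]
force: [16.4, 10.2, -3.7]
grip_width: 0.0137
gripper_force: 30.0
```

```bash
python3 -c "
from h import *
go(.4357,-.3145,.087,0)"
```

```text
pos [ 0.4367 -0.3142  0.0878] yaw_y -5.57 tilt [ 0.004  0.001 -1.   ] shift cm [-0.04 -0.1   0.08] turn -5.568961867616029 j [-0.71  0.53  1.8   0.    0.8  -0.62]
```

Call:
{"method": "apply_moves", "body": {"commands": [[0.4, 0, 0, 0, 0], [0.4, 0, 0, 0, 0], [0.4, 0, 0, 0, 0], [0.4, 0, 0, 0, 0], [0.4, 0, 0, 0, 0], [0.4, 0, 0, 0, 0], [0.4, 0, 0, -3, 0], [0.4, 0, 0, -5, 0], [1, -3, 0, -4.7, 0], [1, -2.8, 0, 0, 0]]}}

```text
time: 41.85
eef_pos: [0.4309, -0.3719, 0.2159]
orientation: [2.318, 2.107, 0.001]
force: [0.5, 0.0, -1.5]
grip_width: 0.0765
gripper_force: 0.0
```

Call:
{"method": "apply_moves", "body": {"commands": [[1, 0, 0, 0, 0], [1, 0, 0, 0, 0]]}}

```text
time: 42.05
eef_pos: [0.4288, -0.3697, 0.2093]
orientation: [-2.326, -2.11, -0.0]
force: [-0.6, 0.6, -0.7]
grip_width: 0.0911
gripper_force: 0.0
```

Run:
```python
from h import *
w=shot("w14"); g=w[0]; m=(g.min(axis=2)>180).astype(np.uint8); n,l,st,ce=cv2.connectedComponentsWithStats(m)
c=np.array([.4362,-.3127]); print(w[3], pj(w,[*c,.051]))
for i in range(1,n):
    if 15<st[i,4]<1200 and np.hypot(*(bp(w,*ce[i],.07)[:2]-c))<.075:
        for z in(.056,.094):
            X=np.array([bp(w,x,y,z)[:2] for y,x in np.argwhere(l==i)]); a=np.linalg.eigh(np.cov((X-X.mean(0)).T))[1][:,1]; e=X.mean(0)-c
            print(z,st[i],X.mean(0).round(4),"axis",np.degrees(np.arctan2(a[1],a[0])).round(1),"ang",np.degrees(np.arctan2(e[1],e[0])).round(1),"r",np.hypot(*e).round(4))
```

```text
[ 0.43488085 -0.30128756  0.35702727] [279.86739859 135.38204253]
0.056 [279  98   4  38 130] [ 0.4383 -0.296 ] axis 84.6 ang 83.0 r 0.0168
0.094 [279  98   4  38 130] [ 0.4378 -0.2967] axis 84.6 ang 84.2 r 0.0161
```

Run:
```python
from h import *
w=load("w14"); u,v=pj(w,[.4406,-.2632,.056]); print(u,v)
u,v=int(u),int(v); print(w[0].max(axis=2)[v-16:v+40:3,u-14:u+15:2])
```

```text
279.55509515282654 70.71751811664217
[[246 247 246 246 245 245 246 136 137 134 225 226 246 246 246]
 [246 246 246 246 134 132 136 136 134 132 133 135 135 245 246]
 [237 228 216 118  40  38  52  53  55  45  40  58  52 167 222]
 [ 35  37  38  32  32  82 135 138 138 136  25  24  25  37  34]
 [ 36  38  32  35  22  80 136 135 136 133  25  23  27  35  38]
 [ 39  38  36  29  23  71 134 135 140 132  25  21  21  36  35]
 [ 32  36  34  33  22  39 132 137 137 134  24  25  13  34  35]
 [ 35  36  34  34  22  37 138 138 137 136  26  25  27  36  35]
 [ 34  34  31  39  25  39 136 134 135 133  21  21  19  28  38]
 [ 30  29  27  17  17  25  33  36  33  20  22  24  22  23  33]
 [ 14  22  21  12  18  19  16  19  21  17  13  17  19  26  22]
 [ 30  33  35  23  22  22  23  22  23  24  21  22  22  35  32]
 [ 35  35  34  24  23  27  18  23  20  24  23  20  21  35  34]
 [ 34  28  22  21  23  24  26  22  20  22  24  20  19  33  30]
 [ 19  24  22  23  23  15  22  21  20  22  18  19  19  22  20]
 [ 19  20  21  19  11  14  19 250 250  84  11  14  19  25  24]
 [ 22  32  34  12  19  31  31 250 250  96  32  28  18  36  31]
 [ 36  33  32  13  24  32  30 249 250  99  33  27  22  37  31]
 [ 38  38  33  17  24  31  26 250 250  96  31  28  22  32  35]]
```

```bash
python3 -c "
from rig import order
print(order.finish_job())"
```

```text
the job is handed in; nothing more can be done
None
```

The job is handed in, with no verdict returned: by my camera checks both caps (only two were there) sit in tray recesses, all three plugs are home in the ports, and the dial was turned last, to within about 1 mm of the preset tab.

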